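# Tighten the loose wing nut of a glass display step

## Robot

A 6-joint arm with a two-finger parallel gripper is mounted at the origin on the work surface. World frame = base frame: x ahead of the robot, y to its left, z up, the work surface at z = 0. Lengths are in m, angles in rad, forces in N, time in s.
With the tool pointing down it reaches from about 0.375 to 0.925 m from the base axis. Payload 5.7 kg.
Tool frame: the origin (TCP) lies at the very end of the fingers, on their centre line; the grasp point (between the pads) lies 19 mm behind it (ctrl.hold_point_z is the distance from the TCP to the grasp point, in m); x points along the fingers, z is the direction in which the jaws open and shut, and the axes are right-handed (so a half turn about x gives the same grasp; the last joint's range is limited). The gripper opens to 85 mm and grips with 20 to 120 N. Pads are 22 mm wide; open, the fingers measure 114 mm over their backs; the gripper's body (76 mm by 85 mm) begins 54 mm behind the grasp point. The pads swing forward as they close: fully open they stand 13 mm farther back than shut.
Start: joints at [-1.423, 0.359, 1.51, -0, 1.272, -0.115], TCP at [0.156, -0.579, 0.231] pointing down, gripper open.
Joint ranges: [-2.97, 2.97], [-1.01, 2.36], [0.21, 2.38], [-0.96, 4.11], [0.2, 2.71], [-2.98, 2.98]. Speed limits (rad/s): [2.39, 2.39, 3.14, 3.14, 3.14, 3.14].

## Interface

Orientations are given as a unit quaternion [x, y, z, w].
In Python, from plant import ctrl gives the robot as it stands. The module is installed in compiled form; this text tells all that it offers.
- The arm moves only by the shell command python3 -m handwheel 'ROWS'. ROWS is JSON, a list of rows, each an object of numbers: "x", "y", "z": the shift along the world's x, y, z scaled (see below); "ax", "ay", "az": the turn, a rotation vector about the world's x, y, z scaled (see below); "jaw": the opening, from -1 (shut) to 1 (fully open). A call has exactly 5 rows; each row is the pose to reach, as a shift and turn from the pose commanded when the call began; what a row does not reach only later rows make up. The controller multiplies each number of a shift by 500 mm and each number of a turn by 90 degrees. A row lasts 1/12 s, in which the tool goes at most 41.7 mm and 7.16 degrees, less where a joint would pass 70% of its speed; a pose out of reach is approached as far as the arm can. A call with a number of a shift or a turn outside -1 to 1 is refused whole. A call with a gripper value outside its range is refused whole. The fingers move at their own pace and stop on an object; the grip force is fixed at half the most. Time passes only in rows, so rows that repeat a pose let the fingers close, or fill a call up. It gives the time, the measured TCP pose, the force and the opening at its end, in the units of the state.
- ctrl.get_obs(): the state, without advancing time (a new reading comes with each control period).
- ctrl.capture(name): name is "scene" or "top" or "wrist"; returns a dict with "pixels" (400x640x3 uint8, red, green, blue), "fx", "fy", "cx", "cy" (pixels), "extrinsics" (4x4, takes a point from world to camera coordinates); the wrist camera has in their place "hand_eye" (4x4, takes a point from camera to tool coordinates, whose origin is the TCP and whose axes are the tool frame's). Camera axes: x right, y down, z forward; pixel columns grow to the right and rows downward; lengths in m; the calibration is good to about 2 mm. A picture is of the moment at which its call begins: read the wrist's pose just before it. There is no depth.
- ctrl.job_done(): hands the job in, once; it reports no verdict.
Trained networks look in the newest picture that a camera, given by its name, has taken for a name from the list of things; names that differ only in an ending like _2 or _b are one class to them, and where a whole thing is asked for, a point or a joint stands for the part that bears it (a point fixed in the world has none). Each returns a list of dicts, best first, with "p" (0 to 1); they miss things now and then, are a little off and sometimes report something else, mostly with a low value. They report only what shows in the picture. A call takes as long as a camera call. They do not tell look-alikes from the thing itself.
- ctrl.spot_in(camera, label): "centre" ([row, column] in pixels, amid what is visible of it).
- ctrl.masks_of(camera, label): "mask" (400x640 bool, what is visible of it) and "centre" ([row, column] in pixels, amid what is visible of it).
The state is a dict: "clock": time; "joint_pos": joint angles; "dq": joint speeds; "tau": joint torques, N m; "tcp_pos": TCP position; "eef_rot": TCP orientation; "contact_force": force on the tool from outside, world axes, zero at the start; "wrist_torque": the same for the moment, N m; "grip_width": finger opening in m.
Only numpy, scipy, OpenCV 4.12 (cv2) and the standard library are available. Lean on these libraries where they do the work, as an engineer would, in place of code of your own. Each camera call takes 0.05 s, during which the arm holds its last target. There are 200 camera calls.

## Task

Two glass display steps stand on the shop counter, each clamped by a wing nut on an upright stud; one nut has worked loose and rides higher on its stud, the other is tight. With shut fingertips push the loose nut's wings round clockwise (seen from above), stroke after stroke, until it is down fully home and turns no further, without gripping the nut or forcing it hard. Leave the tight nut and all the mugs and other goods where they are, lift nothing, and finish clear of everything.

Things in the scene. Friction and masses are not known exactly. Their poses are not given: they have to be found in the camera images.
- loose_nut_hub (a point): top centre of the loose nut's hub, on its upright axis; z up; wings along +x and -x. Steel: two upright wings, 5 mm thick, 76 mm across, reaching 10 to 38 mm from the axis; 17 to 35 mm out they span at least 1 mm below to 13 mm above this point. Hub 24 mm wide. 51 mm above the counter when home; starts 5.7 to 10.2 mm higher.
- loose_nut (a joint): turn of the loose wing nut, rad: 0 is fully home (a hard stop), positive is unscrewed, counter-clockwise from above. It starts between 3.6 and 6.4 (0.6 to 1 turn still to go), sinks 10 mm per full turn (1.6 mm per rad), turns with about 0.05 N m (2 N on a wing) and stays where it is left.
- tight_nut_hub (a point): top centre of the tight nut's hub, on its upright axis; z up; wings along +x and -x. Steel: two upright wings, 5 mm thick, 76 mm across, reaching 10 to 38 mm from the axis; 17 to 35 mm out they span at least 1 mm below to 13 mm above this point. Hub 24 mm wide. Home: 51 mm above the counter.
- tight_nut (a joint): turn of the tight wing nut, rad: 0 is fully home, where it starts; stiff, about 0.4 N m.
- step_a: fixed step 130 (x) by 210 mm (y), glass top 32 mm above the counter; origin: centre of its underside. Stud (10 mm, top 84 mm above the counter) at x = 0, y = -45 mm, in a steel plate with top at 37 mm. A ledge, top at 68 mm, along the -x edge, inner face 53 mm from the stud axis. Small mug at about y = +58 mm. Carries the loose nut.
- step_b: fixed step 130 (x) by 210 mm (y), glass top 32 mm above the counter; origin: centre of its underside. Stud (10 mm, top 84 mm above the counter) at x = 0, y = -45 mm, in a steel plate with top at 37 mm. A ledge, top at 68 mm, along the -x edge, inner face 53 mm from the stud axis. Small mug at about y = +58 mm. Carries the tight nut.
- mug_a: small white mug, 58 mm wide, 62 mm high, loose on step_a, beside the loose nut; origin: centre of its foot
- mug_b: the same mug on step_b
- mug_c: black mug, 82 mm wide, 95 mm high, loose on the counter; origin: centre of its foot
- mug_d: teal mug, 82 mm wide, 92 mm high, loose on the counter; origin: centre of its foot
- candle_jar: white candle jar, 72 mm wide, 86 mm high, loose; origin: centre of its foot
- gift_box: cardboard gift box, 80 x 80 x 50 mm, loose; origin: centre of its underside
- tin: small steel tin, 60 mm wide, 70 mm high, loose; origin: centre of its foot
There are look-alikes about, which are no part of the job. What is shaped like the step_b but green or pink is not meant.

How it is judged:
At the end, for the whole second after the job is handed in: the loose wing nut is within 0.2 rad of its stop and still, the tight nut has not been turned by 0.25 rad or more, and every mug, jar, box and tin is within 20 mm of where it stood (value of joint loose_nut below 0.2 rad and not (velocity of joint loose_nut above 0.05 rad/s) and value of joint tight_nut below 0.25 rad and distance of each of mug_a, mug_b, mug_c, mug_d, candle_jar, gift_box, tin from where it was at the start of the episode below 0.02 m); the robot touches nothing.
It fails at once if the nut is pinched or forced: more than 38 N between the fingers and the loose nut (contact force between the fingers and loose_nut above 38 N).
It fails at once if the tight nut is loosened by more than 0.25 rad (value of joint tight_nut above 0.25 rad).
It fails at once if a mug or other goods is moved or lifted more than 20 mm (distance of any of mug_a, mug_b, mug_c, mug_d, candle_jar, gift_box, tin from where it was at the start of the episode above 0.02 m).
It also fails if it takes over 54 s, if anything falls off the work surface, if the arm or the gripper's body presses on something with over 40 N, if the wrist force passes 120 N, or if a joint passes its speed limit or range.

## Working session

There is one attempt and no reset: what is moved stays moved. The work goes in short steps, Python scripts to look and compute and a shell command to move; the robot and the scene stay as the last step left them, time stands still between calls to the robot, and variables do not carry over. Pictures are saved under pics/ and viewed, about 8 in all and at most 12, crops included, and the job is handed in when it is done.

```bash
mkdir -p pics; cat > h.py <<'E'
import numpy as np, cv2
from plant import ctrl
from scipy.spatial.transform import Rotation as R
def cap(n):
    o=ctrl.get_obs(); c=ctrl.capture(n)
    if n=='wrist':
        T=np.eye(4);T[:3,:3]=R.from_quat(o['eef_rot']).as_matrix();T[:3,3]=o['tcp_pos']
        c['E']=np.linalg.inv(T@c['hand_eye'])
    else: c['E']=np.array(c['extrinsics'])
    return c
def ray(c,rc,z):
    d=np.array([(rc[1]-c['cx'])/c['fx'],(rc[0]-c['cy'])/c['fy'],1.])
    Rm=c['E'][:3,:3];t=c['E'][:3,3];o=-Rm.T@t;d=Rm.T@d
    return o+d*(z-o[2])/d[2]
def proj(c,p):
    q=c['E'][:3,:3]@np.array(p)+c['E'][:3,3]
    return np.array([c['cy']+c['fy']*q[1]/q[2],c['cx']+c['fx']*q[0]/q[2]])
def save(c,f,crop=None,s=1):
    im=c['pixels'][:,:,::-1]
    if crop: im=im[crop[0]:crop[1],crop[2]:crop[3]]
    cv2.imwrite('pics/'+f,cv2.resize(im,None,fx=s,fy=s,interpolation=cv2.INTER_CUBIC))
E
python3 - <<'E'
from h import *
np.set_printoptions(precision=3,suppress=True)
o=ctrl.get_obs();print(o)
for n in('top','scene'):
    c=cap(n);save(c,n+'0.png')
    print(n,c['fx'],-c['E'][:3,:3].T@c['E'][:3,3])
    for l,z in(('loose_nut_hub',.058),('step_a',.02),('mug_a',.06),('mug_c',.05),('mug_d',.05),('candle_jar',.05),('gift_box',.05),('tin',.05)):
        for d in ctrl.spot_in(n,l): print(l,round(d['p'],2),np.round(d['centre']),ray(c,d['centre'],z))
E
```

```text
{'clock': 0.0, 'joint_pos': array([-1.423,  0.359,  1.511,  0.   ,  1.273, -0.115]), 'dq': array([ 0.   ,  0.001, -0.   ,  0.001, -0.001, -0.001]), 'tau': array([  0.002, -52.762, -27.863,   0.   ,   0.013,  -0.   ]), 'tcp_pos': array([ 0.156, -0.579,  0.23 ]), 'eef_rot': array([ 0.431,  0.562, -0.43 ,  0.561]), 'contact_force': array([-0.396,  0.077,  0.119]), 'wrist_torque': array([-0.029,  0.01 ,  0.001]), 'grip_width': 0.08544144174992009}
top 377.7179098858334 [0.427 0.011 1.026]
loose_nut_hub 0.59 [196. 405.] [ 0.58  -0.223  0.058]
step_a 0.87 [299. 378.] [ 0.316 -0.148  0.02 ]
step_a 0.73 [201. 245.] [0.583 0.198 0.02 ]
step_a 0.63 [200. 394.] [ 0.576 -0.204  0.02 ]
step_a 0.61 [296. 225.] [0.334 0.25  0.02 ]
step_a 0.32 [192. 257.] [0.608 0.166 0.02 ]
mug_a 0.94 [195. 212.] [0.594 0.276 0.06 ]
mug_a 0.91 [128. 269.] [0.773 0.127 0.06 ]
mug_a 0.83 [190. 364.] [ 0.6   -0.118  0.06 ]
mug_a 0.61 [201. 146.] [0.584 0.446 0.06 ]
mug_c 0.94 [195. 212.] [0.596 0.279 0.05 ]
mug_c 0.91 [128. 269.] [0.777 0.129 0.05 ]
mug_c 0.83 [190. 364.] [ 0.602 -0.119  0.05 ]
mug_c 0.61 [201. 146.] 
[... 764 characters left out ...]
93. 386.] [0.624 0.169 0.06 ]
mug_a 0.4 [291. 294.] [ 0.785 -0.154  0.06 ]
mug_c 0.95 [172. 415.] [0.587 0.287 0.05 ]
mug_c 0.87 [158. 457.] [0.589 0.429 0.05 ]
mug_c 0.61 [247. 397.] [0.776 0.112 0.05 ]
mug_c 0.43 [193. 386.] [0.617 0.175 0.05 ]
mug_c 0.4 [291. 294.] [ 0.78  -0.152  0.05 ]
mug_d 0.95 [172. 415.] [0.587 0.287 0.05 ]
mug_d 0.87 [158. 457.] [0.589 0.429 0.05 ]
mug_d 0.61 [247. 397.] [0.776 0.112 0.05 ]
mug_d 0.43 [193. 386.] [0.617 0.175 0.05 ]
mug_d 0.4 [291. 294.] [ 0.78  -0.152  0.05 ]
candle_jar 0.82 [292. 292.] [ 0.78  -0.159  0.05 ]
candle_jar 0.36 [195. 385.] [0.622 0.171 0.05 ]
gift_box 0.89 [238. 150.] [ 0.5   -0.419  0.05 ]
tin 0.76 [288. 362.] [ 0.836 -0.015  0.05 ]
```

View pics/top0.png

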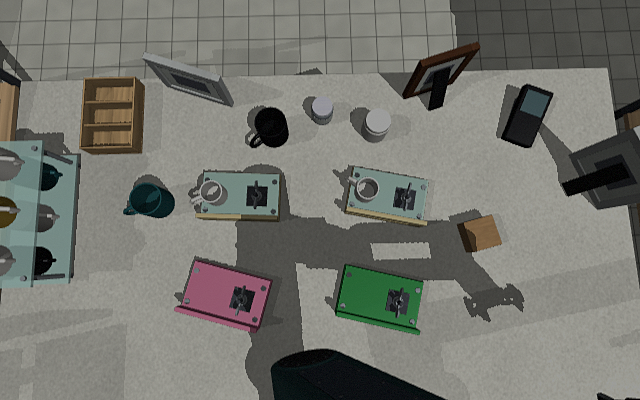

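View pics/scene0.png

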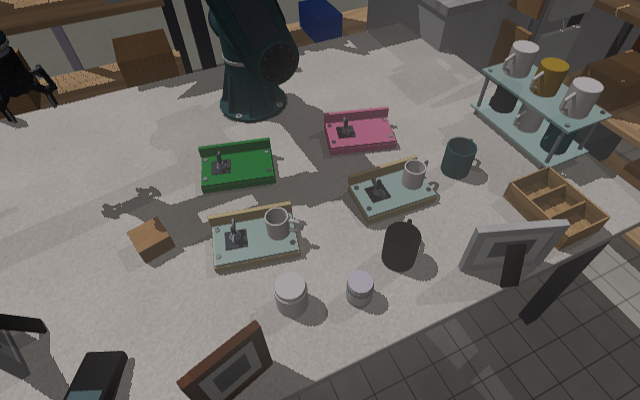

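The top view shows two glass steps with white mugs, nuts near (row 195, col 256) and (196, 405). The green and pink ones are look-alikes. I'll zoom in on both nuts in both views.

```bash
python3 - <<'E'
from h import *
a=[]
for n,cs in(('top',((165,175,0),(160,340,0))),('scene',((150,340,0),(195,200,0)))):
    c=cap(n)
    for (r,k,_) in cs:
        im=c['pixels'][r:r+72,k:k+98,::-1]
        a.append(cv2.resize(im,(392,288),interpolation=cv2.INTER_CUBIC))
cv2.imwrite('pics/q.png',np.vstack([np.hstack(a[:2]),np.hstack(a[2:])]))
E
```

```text
(no output)
```

View pics/q.png

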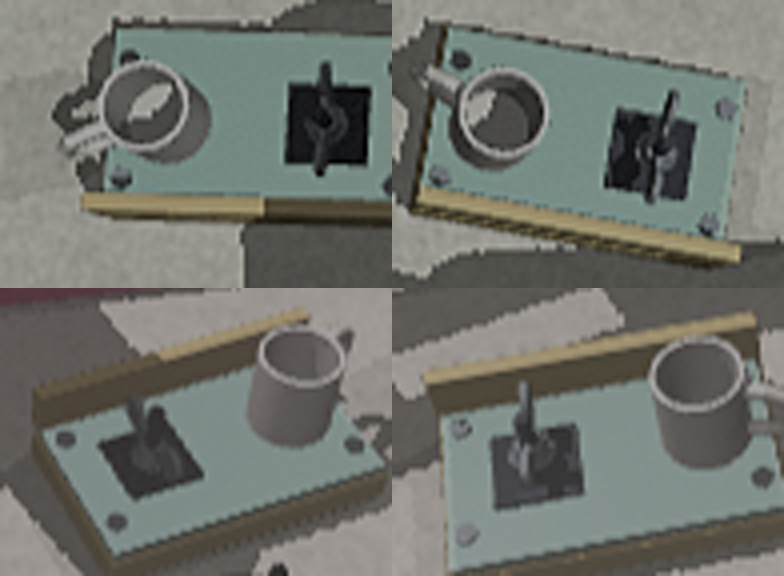

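```bash
python3 - <<'E'
from h import *
np.set_printoptions(precision=3,suppress=True)
o=ctrl.get_obs();c=cap('wrist');print(c['hand_eye'],c['fx'],R.from_quat(o['eef_rot']).as_matrix())
for n,ps in(('top',[((181.3,256.5),(208,255)),((160+95/4,340+(672-392)/4),(160+200/4,340+260/4))]),):
    c=cap(n)
    for a,b in ps:
        for z in(.064,.072):
            A=ray(c,a,z);B=ray(c,b,z);print(z,(A+B)/2,np.linalg.norm(A-B),np.degrees(np.arctan2(*(A-B)[1::-1])))
E
python3 -m handwheel '[{"x":0.08,"y":0.08,"z":0.04,"jaw":-1},{"x":0.16,"y":0.16,"z":0.08,"jaw":-1},{"x":0.24,"y":0.24,"z":0.1,"jaw":-1},{"x":0.32,"y":0.32,"z":0.1,"jaw":-1},{"x":0.4,"y":0.4,"z":0.1,"jaw":-1}]'
python3 -m handwheel '[{"x":0.08,"y":0.08,"z":0,"jaw":-1},{"x":0.16,"y":0.14,"z":0,"jaw":-1},{"x":0.24,"y":0.18,"z":0,"jaw":-1},{"x":0.30,"y":0.20,"z":0,"jaw":-1},{"x":0.3,"y":0.2,"z":0,"jaw":-1}]'
```

```text
[[-0.001 -0.286  0.958 -0.142]
 [ 0.001 -0.958 -0.286  0.073]
 [ 1.     0.001  0.001 -0.   ]
 [ 0.     0.     0.     1.   ]] 321.470338976014 [[-0.     0.966  0.26 ]
 [ 0.     0.26  -0.966]
 [-1.     0.    -0.   ]]
0.064 [0.593 0.163 0.064] 0.06992381058372904 -3.291491111706398
0.072 [0.591 0.162 0.072] 0.06934240305313875 -3.2914911117063905
0.064 [ 0.577 -0.228  0.064] 0.07029859183848551 -14.005135424398421
0.072 [ 0.576 -0.226  0.072] 0.06971406804975615 -14.005135424398425invalid input at $[0]: expected keys x, y, z, ax, ay, az, jaw
invalid input at $[0]: expected keys x, y, z, ax, ay, az, jaw
```

```bash

python3 -m handwheel '[{"x":0.06,"y":0.05,"z":0,"ax":0,"ay":0,"az":0,"jaw":-1},{"x":0.12,"y":0.1,"z":0,"ax":0,"ay":0,"az":0,"jaw":-1},{"x":0.18,"y":0.15,"z":0,"ax":0,"ay":0,"az":0,"jaw":-1},{"x":0.24,"y":0.20,"z":0,"ax":0,"ay":0,"az":0,"jaw":-1},{"x":0.3,"y":0.25,"z":0,"ax":0,"ay":0,"az":0,"jaw":-1}]'
python3 -m handwheel '[{"x":0.06,"y":0.05,"z":0,"ax":0,"ay":0,"az":0,"jaw":-1},{"x":0.12,"y":0.1,"z":0,"ax":0,"ay":0,"az":0,"jaw":-1},{"x":0.18,"y":0.15,"z":0,"ax":0,"ay":0,"az":0,"jaw":-1},{"x":0.24,"y":0.20,"z":0,"ax":0,"ay":0,"az":0,"jaw":-1},{"x":0.3,"y":0.25,"z":0,"ax":0,"ay":0,"az":0,"jaw":-1}]'
python3 -m handwheel '[{"x":0.06,"y":0.05,"z":0,"ax":0,"ay":0,"az":0,"jaw":-1},{"x":0.12,"y":0.1,"z":0,"ax":0,"ay":0,"az":0,"jaw":-1},{"x":0.18,"y":0.15,"z":0,"ax":0,"ay":0,"az":0,"jaw":-1},{"x":0.24,"y":0.20,"z":0,"ax":0,"ay":0,"az":0,"jaw":-1},{"x":0.24,"y":0.20,"z":0,"ax":0,"ay":0,"az":0,"jaw":-1}]'
python3 - <<'E'
from h import *
c=cap('wrist');save(c,'w1.png');np.savez('w1.npz',E=c['E'],k=[c['fx'],c['fy'],c['cx'],c['cy']])
for d in ctrl.spot_in('wrist','loose_nut_hub'):print(d,[ray(c,d['centre'],z) for z in(.055,.065)])
E
```

```text
clock: 1.52
tcp_pos: [0.3069, -0.4532, 0.2314]
eef_rot: [0.43, 0.561, -0.43, 0.561]
contact_force: [0.1, -0.6, 0.2]
grip_width: 0.0254
clock: 1.93
tcp_pos: [0.4572, -0.3279, 0.2315]
eef_rot: [0.43, 0.561, -0.43, 0.561]
contact_force: [0.7, -1.2, -0.0]
grip_width: 0.0004
clock: 2.35
tcp_pos: [0.581, -0.2247, 0.2314]
eef_rot: [0.43, 0.561, -0.427, 0.563]
contact_force: [1.0, -0.2, -0.0]
grip_width: -0.0
{'centre': [179.3, 318.2], 'p': 0.89} [array([ 0.58359408, -0.22345266,  0.055     ]), array([ 0.58571498, -0.22287832,  0.065     ])]
{'centre': [0.0, 306.5], 'p': 0.64} [array([ 0.7347652 , -0.17131974,  0.055     ]), array([ 0.73213715, -0.17238313,  0.065     ])]
{'centre': [76.2, 13.3], 'p': 0.15} [array([0.60271366, 0.07463187, 0.055     ]), array([0.60423392, 0.06584208, 0.065     ])]
```

View pics/w1.png

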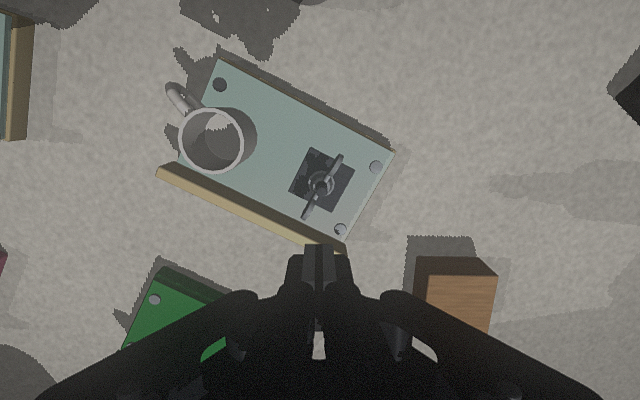

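```bash

python3 -m handwheel '[{"x":0,"y":-0.07,"z":-0.03,"ax":0,"ay":0,"az":0,"jaw":-1},{"x":0,"y":-0.14,"z":-0.06,"ax":0,"ay":0,"az":0,"jaw":-1},{"x":0,"y":-0.21,"z":-0.09,"ax":0,"ay":0,"az":0,"jaw":-1},{"x":0,"y":-0.27,"z":-0.14,"ax":0,"ay":0,"az":0,"jaw":-1},{"x":0,"y":-0.27,"z":-0.14,"ax":0,"ay":0,"az":0,"jaw":-1}]'
python3 - <<'E'
from h import *
c=cap('wrist');save(c,'w2.png');np.savez('w2.npz',E=c['E'],k=[c['fx'],c['fy'],c['cx'],c['cy']])
cv2.imwrite('pics/w2r.png',c['pixels'][:,:,::-1])
for d in ctrl.spot_in('wrist','loose_nut_hub'):print(d)
E
python3 -m handwheel '[{"x":0,"y":0.07,"z":0.04,"ax":0,"ay":0,"az":0,"jaw":-1},{"x":0,"y":0.14,"z":0.08,"ax":0,"ay":0,"az":0,"jaw":-1},{"x":0,"y":0.21,"z":0.1,"ax":0,"ay":0,"az":0,"jaw":-1},{"x":0,"y":0.29,"z":0.1,"ax":0,"ay":0,"az":0,"jaw":-1},{"x":0,"y":0.37,"z":0.1,"ax":0,"ay":0,"az":0,"jaw":-1}]'
python3 -m handwheel '[{"x":0,"y":0.08,"z":0,"ax":0,"ay":0,"az":0,"jaw":-1},{"x":0,"y":0.16,"z":0,"ax":0,"ay":0,"az":0,"jaw":-1},{"x":0.02,"y":0.24,"z":-0.02,"ax":0,"ay":0,"az":0,"jaw":-1},{"x":0.02,"y":0.32,"z":-0.03,"ax":0,"ay":0,"az":0,"jaw":-1},{"x":0.02,"y":0.39,"z":-0.05,"ax":0,"ay":0,"az":0,"jaw":-1}]'
python3 -m handwheel '[{"x":0,"y":0.02,"z":-0.05,"ax":0,"ay":0,"az":0,"jaw":-1},{"x":0,"y":0.02,"z":-0.05,"ax":0,"ay":0,"az":0,"jaw":-1},{"x":0,"y":0.02,"z":-0.05,"ax":0,"ay":0,"az":0,"jaw":-1},{"x":0,"y":0.02,"z":-0.05,"ax":0,"ay":0,"az":0,"jaw":-1},{"x":0,"y":0.02,"z":-0.05,"ax":0,"ay":0,"az":0,"jaw":-1}]'
python3 - <<'E'
from h import *
c=cap('wrist');np.savez('w3.npz',E=c['E'],k=[c['fx'],c['fy'],c['cx'],c['cy']])
cv2.imwrite('pics/w3r.png',c['pixels'][:,:,::-1])
for d in ctrl.spot_in('wrist','loose_nut_hub'):print(d)
cv2.imwrite('pics/w23.png',np.vstack([cv2.resize(cv2.imread(f'pics/w{i}r.png')[40:290,0:400],None,fx=1.2,fy=1.2,interpolation=cv2.INTER_CUBIC) for i in(2,3)]))
E
```

```text
clock: 2.87
tcp_pos: [0.5719, -0.3702, 0.1565]
eef_rot: [0.431, 0.562, -0.433, 0.559]
contact_force: [-0.7, -0.0, -0.3]
grip_width: -0.0003
{'centre': [142.2, 137.6], 'p': 0.74}
clock: 3.38
tcp_pos: [0.5758, -0.1778, 0.2138]
eef_rot: [0.431, 0.56, -0.43, 0.562]
contact_force: [0.9, 0.5, -0.5]
grip_width: -0.0001
clock: 3.8
tcp_pos: [0.5859, 0.0185, 0.1883]
eef_rot: [0.431, 0.56, -0.429, 0.562]
contact_force: [0.5, -0.4, 0.1]
grip_width: 0.0003
clock: 4.22
tcp_pos: [0.5868, 0.0244, 0.1629]
eef_rot: [0.431, 0.56, -0.43, 0.562]
contact_force: [0.3, 0.2, -0.1]
grip_width: -0.0
{'centre': [277.6, 591.3], 'p': 0.75}
```

View pics/w23.png

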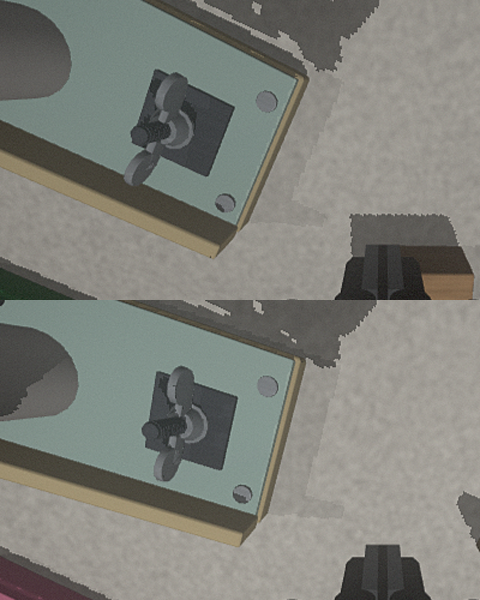

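```bash
python3 - <<'E'
from h import *
a=[cv2.resize(cv2.imread('pics/w2r.png')[90:200,95:205],None,fx=5,fy=5,interpolation=cv2.INTER_CUBIC)[:, :400],cv2.resize(cv2.imread('pics/w3r.png')[90:200,105:215],None,fx=5,fy=5,interpolation=cv2.INTER_CUBIC)[:, :400]]
a=[np.clip(x.astype(float)*1.7,0,255).astype('uint8') for x in a]
cv2.imwrite('pics/z.png',np.hstack(a))
E
```

```text
(no output)
```

View pics/z.png

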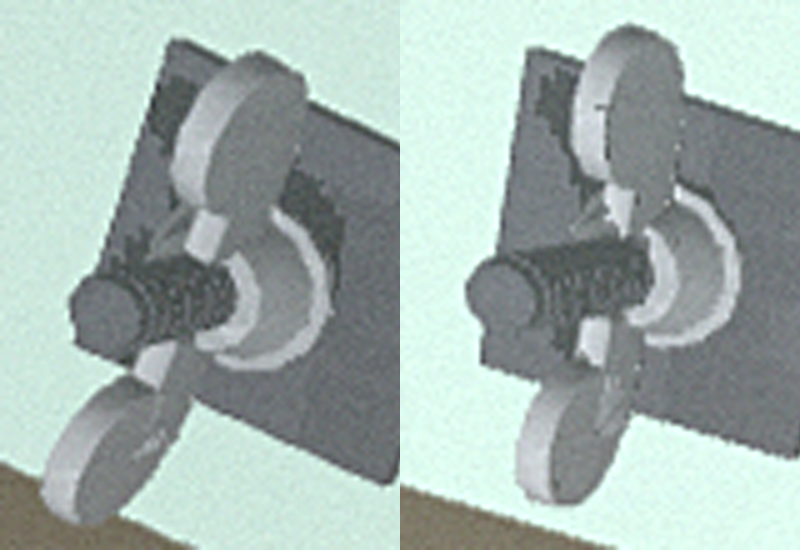

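```bash
python3 - <<'E'
from h import *
np.set_printoptions(precision=4,suppress=True)
for i,st,off,f in((2,(152.4,116),95,'w2'),(3,(148.4,126),105,'w3')):
    n=np.load(f'w{i}.npz');c=dict(E=n['E'],fx=n['k'][0],fy=n['k'][1],cx=n['k'][2],cy=n['k'][3])
    s=ray(c,st,.084);print(f,'axis',s[:2],'cam',-n['E'][:3,:3].T@n['E'][:3,3])
    for z in(.037,.042,.051,.0567,.0612):
        p=proj(c,[s[0],s[1],z]);print(z,'crop xy',(p[1]-off)*5,(p[0]-90)*5)
    # wing tips projected at angles from step, hub home/loose, top z=hub+13 at r=27; outer r=38 at hub+6
    # visible top points in crop: upper/lower
    for nm,u,v in({2:[('up',258,52),('upouterR',305,90),('lo bottom',85,522)],3:[('up',230,27),('lo bottom',165,505)]}[i]):
        for z in (.056,.064,.0700,.074):
            q=ray(c,(90+v/5,off+u/5),z)[:2]-s[:2]; print(nm,z,q*1e3,np.hypot(*q)*1e3)
E
```

```text
w2 axis [ 0.5792 -0.2287] cam [ 0.6434 -0.3511  0.2978]
0.037 crop xy 281.30951850275096 269.88566840253907
0.042 crop xy 265.5226692198852 273.6566083451109
0.051 crop xy 235.55406449049102 280.8150860484412
0.0567 crop xy 215.46053287616616 285.61474553679943
0.0612 crop xy 198.93970454879593 289.5610080435097
up 0.056 [34.9925 -2.2833] 35.06691361077616
up 0.064 [35.9606 -6.2573] 36.50095261803212
up 0.07 [36.6867 -9.2377] 37.83187037163872
up 0.074 [ 37.1708 -11.2247] 38.828601611001424
upouterR 0.056 [31.4598 -9.4048] 32.83548320088429
upouterR 0.064 [ 32.5448 -13.1431] 35.09852204472333
upouterR 0.07 [ 33.3586 -15.9469] 36.97426798566337
upouterR 0.074 [ 33.9011 -17.816 ] 38.29743401815092
lo bottom 0.056 [-42.4316  16.4738] 45.517343429403695
lo bottom 0.064 [-38.9016  11.8792] 40.67494492513741
lo bottom 0.07 [-36.2541   8.4333] 37.22204225078057
lo bottom 0.074 [-34.4891   6.136 ] 35.030682067904024
w3 axis [0.5968 0.1631] cam [0.6572 0.0438 0.3047]
0.037 crop xy 268.5696994694561 256.2700757319058
0.042 crop xy 253.86935049477842 259.4811983131865
0.051 crop xy 225.99271094153494 265.5705304041355
0.0567 crop xy 207.32337131348245 269.6486334587303
0.0612 crop xy 191.98645247420117 272.99880742377894
up 0.056 [36.1607  1.1145] 36.17784887674877
up 0.064 [36.9412 -2.756 ] 37.04387772148252
up 0.07 [37.5266 -5.659 ] 37.950897361215944
up 0.074 [37.9169 -7.5943] 38.66991785138826
lo bottom 0.056 [-39.3183   2.6477] 39.40732628506495
lo bottom 0.064 [-36.11    -1.2722] 36.13241341966287
lo bottom 0.07 [-33.7038  -4.2121] 33.96599113405568
lo bottom 0.074 [-32.0997  -6.1721] 32.68766275144658
```

```bash

python3 -m handwheel '[{"x":-0.01,"y":-0.04,"z":0.03,"ax":0,"ay":0,"az":0,"jaw":-1},{"x":-0.03,"y":-0.1,"z":0.03,"ax":0,"ay":0,"az":0,"jaw":-1},{"x":-0.05,"y":-0.17,"z":0.03,"ax":0,"ay":0,"az":0,"jaw":-1},{"x":-0.07,"y":-0.24,"z":0.03,"ax":0,"ay":0,"az":0,"jaw":-1},{"x":-0.09,"y":-0.31,"z":0.03,"ax":0,"ay":0,"az":0,"jaw":-1}]'
python3 -m handwheel '[{"x":-0.02,"y":-0.07,"z":-0.02,"ax":0,"ay":0,"az":0,"jaw":-1},{"x":-0.04,"y":-0.14,"z":-0.04,"ax":0,"ay":0,"az":0,"jaw":-1},{"x":-0.06,"y":-0.19,"z":-0.06,"ax":0,"ay":0,"az":0,"jaw":-1},{"x":-0.07,"y":-0.22,"z":-0.07,"ax":0,"ay":0,"az":0,"jaw":-1},{"x":-0.07,"y":-0.23,"z":-0.07,"ax":0,"ay":0,"az":0,"jaw":-1}]'
python3 -m handwheel '[{"x":0,"y":0,"z":0,"ax":0,"ay":0,"az":0,"jaw":-1},{"x":0,"y":0,"z":0,"ax":0,"ay":0,"az":0,"jaw":-1},{"x":0,"y":0,"z":0,"ax":0,"ay":0,"az":0,"jaw":-1},{"x":0,"y":0,"z":0,"ax":0,"ay":0,"az":0,"jaw":-1},{"x":0,"y":0,"z":0,"ax":0,"ay":0,"az":0,"jaw":-1}]'
python3 - <<'E'
from h import *
c=cap('wrist');np.savez('w4.npz',E=c['E'],k=[c['fx'],c['fy'],c['cx'],c['cy']])
print(-c['E'][:3,:3].T@c['E'][:3,3])
p=proj(c,[.579,-.228,.084]);print(p)
r,k=int(max(p[0]-80,0)),int(p[1]-80)
print(r,k)
cv2.imwrite('pics/w4.png',np.clip(1.7*cv2.resize(c['pixels'][r:r+150,k:k+160,::-1],None,fx=4,fy=4,interpolation=cv2.INTER_CUBIC).astype(float),0,255))
E
```

```text
clock: 4.73
tcp_pos: [0.5405, -0.1317, 0.1772]
eef_rot: [0.43, 0.561, -0.43, 0.562]
contact_force: [0.1, -0.6, 0.3]
grip_width: -0.0002
clock: 5.15
tcp_pos: [0.5041, -0.2476, 0.1408]
eef_rot: [0.431, 0.561, -0.432, 0.56]
contact_force: [-0.9, 0.1, -0.3]
grip_width: -0.0001
clock: 5.57
tcp_pos: [0.5064, -0.2434, 0.1417]
eef_rot: [0.43, 0.561, -0.43, 0.562]
contact_force: [0.1, -0.8, -0.4]
grip_width: 0.0001
[ 0.57702066 -0.22379318  0.28334249]
[104.43736913 325.84047234]
24 245[ WARN:0@1.029] global loadsave.cpp:1063 imwrite_ Unsupported depth image for selected encoder is fallbacked to CV_8U.
```

View pics/w4.png

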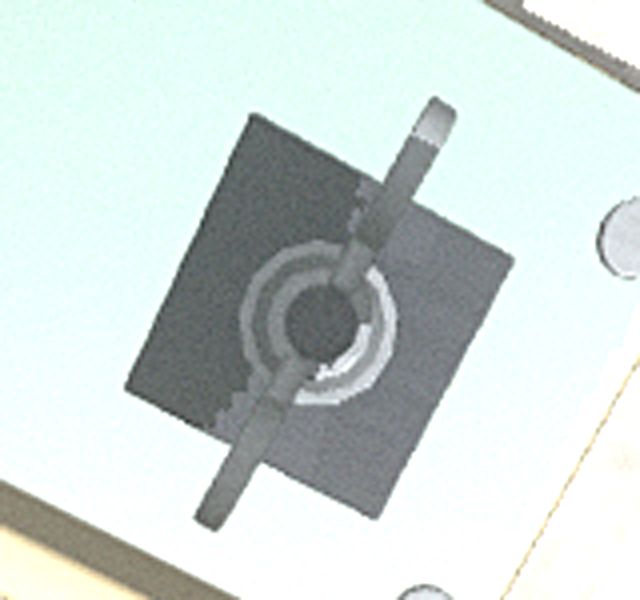

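```bash
python3 - <<'E'
from h import *
np.set_printoptions(precision=4,suppress=True)
n=np.load('w4.npz');c=dict(E=n['E'],fx=n['k'][0],fy=n['k'][1],cx=n['k'][2],cy=n['k'][3])
f=lambda u,v,z:ray(c,(24+v/4,245+u/4),z)[:2]
P=[f(*p,.037) for p in((252,115),(512,262),(376,518),(126,388))]
ang=lambda d:np.degrees(np.arctan2(d[1],d[0]))
print('axis',f(322,322,.084),'plate ctr',np.mean(P,0),[np.linalg.norm(P[i]-P[i-1]) for i in range(4)],'yaw',ang(P[0]-P[3]),ang(P[1]-P[2]),ang(P[0]-P[1])-90,ang(P[3]-P[2])-90)
for z in(.056,.06,.065,.07):
    a,b=f(438,103,z),f(207,525,z);print(z,(a+b)/2,np.linalg.norm(a-b),ang(a-b))
print(ang(f(403,185,.07)-f(236,470,.07)))
E
```

```text
axis [ 0.5789 -0.2278] plate ctr [ 0.5785 -0.228 ] [np.float64(0.05231001947881541), np.float64(0.052829554554871185), np.float64(0.052053445226846816), np.float64(0.05278671839455252)] yaw -11.93037723564915 -11.97639591371189 -12.299081786499727 -12.020869335398928
0.056 [ 0.5787 -0.2277] 0.0784574790864775 -14.318997855435383
0.06 [ 0.5787 -0.2276] 0.07707705121380035 -14.318997855435393
0.065 [ 0.5787 -0.2275] 0.07535151637295381 -14.318997855435386
0.07 [ 0.5786 -0.2274] 0.0736259815321074 -14.318997855435379
-15.99400123435142
```

Axis (0.5787, -0.2278) agrees in several measures. The wing lies at about -14° and the right nut is the loose one, about 8–10 mm high. Next I go above the start point.

```bash

python3 -m handwheel '[{"x":0.05,"y":0.02,"z":0,"ax":0,"ay":0,"az":0,"jaw":-1},{"x":0.1,"y":0.04,"z":0,"ax":0,"ay":0,"az":0,"jaw":-1},{"x":0.15,"y":0.06,"z":0,"ax":0,"ay":0,"az":0,"jaw":-1},{"x":0.18,"y":0.075,"z":-0.01,"ax":0,"ay":0,"az":0,"jaw":-1},{"x":0.19,"y":0.08,"z":-0.02,"ax":0,"ay":0,"az":0,"jaw":-1}]'
python3 -m handwheel '[{"x":0,"y":0,"z":-0.02,"ax":0,"ay":0,"az":0,"jaw":-1},{"x":0,"y":0,"z":-0.04,"ax":0,"ay":0,"az":0,"jaw":-1},{"x":0,"y":0,"z":-0.05,"ax":0,"ay":0,"az":0,"jaw":-1},{"x":0,"y":0,"z":-0.06,"ax":0,"ay":0,"az":0,"jaw":-1},{"x":0,"y":0,"z":-0.06,"ax":0,"ay":0,"az":0,"jaw":-1}]'
python3 -c "
from h import *
c=cap('wrist');o=ctrl.get_obs();print(o['tcp_pos'],o['contact_force'])"
```

```text
clock: 6.03
tcp_pos: [0.6036, -0.203, 0.1313]
eef_rot: [0.43, 0.561, -0.429, 0.562]
contact_force: [-0.7, -0.6, -0.1]
grip_width: -0.0004
clock: 6.45
tcp_pos: [0.5989, -0.2044, 0.0996]
eef_rot: [0.43, 0.562, -0.431, 0.56]
contact_force: [0.2, 0.4, 0.4]
grip_width: -0.0001
[ 0.59956653 -0.20461587  0.10043503] [0.12744086 0.22055196 0.65841445]
```

```bash

python3 -m handwheel '[{"x":0.002,"y":0,"z":-0.02,"ax":0,"ay":0,"az":0,"jaw":-1},{"x":0.002,"y":0,"z":-0.04,"ax":0,"ay":0,"az":0,"jaw":-1},{"x":0.002,"y":0,"z":-0.06,"ax":0,"ay":0,"az":0,"jaw":-1},{"x":0.002,"y":0,"z":-0.071,"ax":0,"ay":0,"az":0,"jaw":-1},{"x":0.002,"y":0,"z":-0.071,"ax":0,"ay":0,"az":0,"jaw":-1}]'
python3 -c "
from h import *
c=cap('wrist');save(c,'w5.png');o=ctrl.get_obs();print(o['tcp_pos'],o['contact_force'])
# orbit table: units relative to the first angle
A=np.array([.5787,-.2278])
for a in range(45,-345,-5):
    z=.0645-.0085*max(0,min(1,(30-a)/350)); r=.029
    p=A+r*np.array([np.cos(np.radians(a)),np.sin(np.radians(a))])
    d=(np.r_[p,z]-np.array([.6007,-.2045,.065]))/.5
    print(a,np.round(d,3).tolist(),end=' ; ' if a%3 else '\n')
"
```

```text
clock: 6.92
tcp_pos: [0.6005, -0.2038, 0.0637]
eef_rot: [0.43, 0.562, -0.43, 0.56]
contact_force: [0.2, -0.2, 0.1]
grip_width: -0.0002
[ 0.6010055  -0.20397037  0.06451723] [-0.24507766 -0.58988767  0.56935994]
45 [-0.003, -0.006, -0.001]
40 [0.0, -0.009, -0.001] ; 35 [0.004, -0.013, -0.001] ; 30 [0.006, -0.018, -0.001]
25 [0.009, -0.022, -0.001] ; 20 [0.011, -0.027, -0.001] ; 15 [0.012, -0.032, -0.002]
10 [0.013, -0.037, -0.002] ; 5 [0.014, -0.042, -0.002] ; 0 [0.014, -0.047, -0.002]
-5 [0.014, -0.052, -0.003] ; -10 [0.013, -0.057, -0.003] ; -15 [0.012, -0.062, -0.003]
-20 [0.011, -0.066, -0.003] ; -25 [0.009, -0.071, -0.004] ; -30 [0.006, -0.076, -0.004]
-35 [0.004, -0.08, -0.004] ; -40 [0.0, -0.084, -0.004] ; -45 [-0.003, -0.088, -0.005]
-50 [-0.007, -0.091, -0.005] ; -55 [-0.011, -0.094, -0.005] ; -60 [-0.015, -0.097, -0.005]
-65 [-0.019, -0.099, -0.006] ; -70 [-0.024, -0.101, -0.006] ; -75 [-0.029, -0.103, -0.006]
-80 [-0.034, -0.104, -0.006] ; -85 [-0.039, -0.104, -0.007] ; -90 [-0.044, -0.105, -0.007]
-95 [-0.049, -0.104, -0.007] ; -100 [-0.054, -0.104, -0.007] ; -105 [-0.059,
[... 758 characters left out ...]

-230 [-0.081, -0.002, -0.014] ; -235 [-0.077, 0.001, -0.014] ; -240 [-0.073, 0.004, -0.014]
-245 [-0.069, 0.006, -0.014] ; -250 [-0.064, 0.008, -0.015] ; -255 [-0.059, 0.009, -0.015]
-260 [-0.054, 0.011, -0.015] ; -265 [-0.049, 0.011, -0.015] ; -270 [-0.044, 0.011, -0.016]
-275 [-0.039, 0.011, -0.016] ; -280 [-0.034, 0.011, -0.016] ; -285 [-0.029, 0.009, -0.016]
-290 [-0.024, 0.008, -0.017] ; -295 [-0.019, 0.006, -0.017] ; -300 [-0.015, 0.004, -0.017]
-305 [-0.011, 0.001, -0.017] ; -310 [-0.007, -0.002, -0.018] ; -315 [-0.003, -0.006, -0.018]
-320 [0.0, -0.009, -0.018] ; -325 [0.004, -0.013, -0.018] ; -330 [0.006, -0.018, -0.018]
-335 [0.009, -0.022, -0.018] ; -340 [0.011, -0.027, -0.018] ;
```

```bash

python3 -m handwheel '[{"x":-0.003,"y":-0.006,"z":-0.001,"ax":0,"ay":0,"az":0,"jaw":-1},{"x":0,"y":-0.009,"z":-0.001,"ax":0,"ay":0,"az":0,"jaw":-1},{"x":0.004,"y":-0.013,"z":-0.001,"ax":0,"ay":0,"az":0,"jaw":-1},{"x":0.006,"y":-0.018,"z":-0.001,"ax":0,"ay":0,"az":0,"jaw":-1},{"x":0.009,"y":-0.022,"z":-0.001,"ax":0,"ay":0,"az":0,"jaw":-1}]'
python3 -m handwheel '[{"x":0.002,"y":-0.005,"z":0,"ax":0,"ay":0,"az":0,"jaw":-1},{"x":0.003,"y":-0.01,"z":-0.001,"ax":0,"ay":0,"az":0,"jaw":-1},{"x":0.004,"y":-0.015,"z":-0.001,"ax":0,"ay":0,"az":0,"jaw":-1},{"x":0.005,"y":-0.02,"z":-0.001,"ax":0,"ay":0,"az":0,"jaw":-1},{"x":0.005,"y":-0.025,"z":-0.001,"ax":0,"ay":0,"az":0,"jaw":-1}]'
python3 - <<'E'
from h import *
c=cap('wrist');o=ctrl.get_obs();print(o['tcp_pos'],o['contact_force'])
t=cap('top');
a=cv2.resize(c['pixels'][100:350,170:470,::-1],None,fx=1.3,fy=1.3);b=cv2.resize(t['pixels'][160:225,340:440,::-1],(390,254))
cv2.imwrite('pics/w6.png',np.vstack([a,b]))
E
```

```text
clock: 7.38
tcp_pos: [0.6069, -0.2159, 0.0657]
eef_rot: [0.43, 0.561, -0.43, 0.562]
contact_force: [-0.2, 0.1, 0.2]
grip_width: 0.0002
clock: 7.8
tcp_pos: [0.6087, -0.2278, 0.0646]
eef_rot: [0.43, 0.561, -0.43, 0.561]
contact_force: [0.2, 2.0, 0.9]
grip_width: -0.0001
[ 0.60884318 -0.22840325  0.06462285] [-0.7870659   2.28006947 -0.60170093]
```

View pics/w6.png

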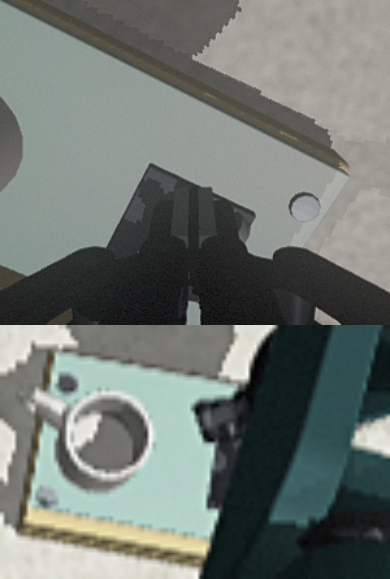

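```bash

python3 -m handwheel '[{"x":0,"y":-0.005,"z":-0.001,"ax":0,"ay":0,"az":0,"jaw":-1},{"x":-0.001,"y":-0.01,"z":-0.001,"ax":0,"ay":0,"az":0,"jaw":-1},{"x":-0.002,"y":-0.015,"z":-0.001,"ax":0,"ay":0,"az":0,"jaw":-1},{"x":-0.003,"y":-0.019,"z":-0.001,"ax":0,"ay":0,"az":0,"jaw":-1},{"x":-0.005,"y":-0.024,"z":-0.002,"ax":0,"ay":0,"az":0,"jaw":-1}]'
python3 -m handwheel '[{"x":-0.003,"y":-0.005,"z":0,"ax":0,"ay":0,"az":0,"jaw":-1},{"x":-0.005,"y":-0.009,"z":0,"ax":0,"ay":0,"az":0,"jaw":-1},{"x":-0.009,"y":-0.013,"z":0,"ax":0,"ay":0,"az":0,"jaw":-1},{"x":-0.012,"y":-0.017,"z":-0.001,"ax":0,"ay":0,"az":0,"jaw":-1},{"x":-0.016,"y":-0.02,"z":-0.001,"ax":0,"ay":0,"az":0,"jaw":-1}]'
python3 -m handwheel '[{"x":-0.004,"y":-0.003,"z":0,"ax":0,"ay":0,"az":0,"jaw":-1},{"x":-0.008,"y":-0.006,"z":0,"ax":0,"ay":0,"az":0,"jaw":-1},{"x":-0.012,"y":-0.008,"z":-0.001,"ax":0,"ay":0,"az":0,"jaw":-1},{"x":-0.017,"y":-0.01,"z":-0.001,"ax":0,"ay":0,"az":0,"jaw":-1},{"x":-0.022,"y":-0.012,"z":-0.001,"ax":0,"ay":0,"az":0,"jaw":-1}]'
python3 -m handwheel '[{"x":-0.005,"y":-0.001,"z":0,"ax":0,"ay":0,"az":0,"jaw":-1},{"x":-0.01,"y":-0.001,"z":-0.001,"ax":0,"ay":0,"az":0,"jaw":-1},{"x":-0.015,"y":-0.002,"z":-0.001,"ax":0,"ay":0,"az":0,"jaw":-1},{"x":-0.02,"y":-0.001,"z":-0.001,"ax":0,"ay":0,"az":0,"jaw":-1},{"x":-0.025,"y":-0.001,"z":-0.001,"ax":0,"ay":0,"az":0,"jaw":-1}]'
```

```text
clock: 8.32
tcp_pos: [0.6066, -0.2401, 0.0639]
eef_rot: [0.43, 0.561, -0.43, 0.561]
contact_force: [1.4, 1.8, 0.6]
grip_width: 0.0001
clock: 8.73
tcp_pos: [0.5984, -0.2503, 0.0633]
eef_rot: [0.43, 0.561, -0.43, 0.561]
contact_force: [1.1, 1.4, -0.6]
grip_width: 0.0
clock: 9.15
tcp_pos: [0.5874, -0.2562, 0.0629]
eef_rot: [0.43, 0.561, -0.43, 0.561]
contact_force: [1.4, 1.5, 0.0]
grip_width: 0.0001
clock: 9.57
tcp_pos: [0.5749, -0.2567, 0.0624]
eef_rot: [0.43, 0.561, -0.43, 0.561]
contact_force: [3.6, -0.2, -0.0]
grip_width: -0.0
```

```bash

python3 -m handwheel '[{"x":-0.005,"y":0.001,"z":-0.001,"ax":0,"ay":0,"az":0,"jaw":-1},{"x":-0.01,"y":0.003,"z":-0.001,"ax":0,"ay":0,"az":0,"jaw":-1},{"x":-0.015,"y":0.005,"z":-0.001,"ax":0,"ay":0,"az":0,"jaw":-1},{"x":-0.019,"y":0.007,"z":-0.001,"ax":0,"ay":0,"az":0,"jaw":-1},{"x":-0.023,"y":0.01,"z":-0.002,"ax":0,"ay":0,"az":0,"jaw":-1}]'
python3 -m handwheel '[{"x":-0.004,"y":0.003,"z":0,"ax":0,"ay":0,"az":0,"jaw":-1},{"x":-0.008,"y":0.006,"z":0,"ax":0,"ay":0,"az":0,"jaw":-1},{"x":-0.011,"y":0.01,"z":0,"ax":0,"ay":0,"az":0,"jaw":-1},{"x":-0.015,"y":0.014,"z":-0.001,"ax":0,"ay":0,"az":0,"jaw":-1},{"x":-0.017,"y":0.018,"z":-0.001,"ax":0,"ay":0,"az":0,"jaw":-1}]'
python3 -c "
from h import *
c=cap('wrist');o=ctrl.get_obs();print(o['tcp_pos'],o['contact_force'])"
```

```text
clock: 9.98
tcp_pos: [0.563, -0.2515, 0.0613]
eef_rot: [0.43, 0.561, -0.43, 0.561]
contact_force: [1.5, -1.2, 0.5]
grip_width: -0.0002
clock: 10.4
tcp_pos: [0.5551, -0.2425, 0.0609]
eef_rot: [0.43, 0.561, -0.43, 0.562]
contact_force: [2.6, -2.1, 0.3]
grip_width: 0.0002
[ 0.55465118 -0.24199387  0.0608938 ] [ 0.21758268 -1.32363896 -0.1293045 ]
```

```bash
cat > chk.py <<'E'
from plant import ctrl; import numpy as np, sys
o=ctrl.get_obs(); d=o['tcp_pos'][:2]-np.array([.5787,-.2278]); f=np.linalg.norm(o['contact_force'])
print('CHK ang %.1f r %.1f F %.1f'%(np.degrees(np.arctan2(d[1],d[0])),1e3*np.hypot(*d),f)); sys.exit(int(f>8))
E
python3 -m handwheel '[{"x":-0.001,"y":0.002,"z":0,"ax":0,"ay":0,"az":0,"jaw":-1},{"x":-0.002,"y":0.004,"z":0,"ax":0,"ay":0,"az":0,"jaw":-1},{"x":-0.003,"y":0.006,"z":0,"ax":0,"ay":0,"az":0,"jaw":-1},{"x":-0.004,"y":0.008,"z":0,"ax":0,"ay":0,"az":0,"jaw":-1},{"x":-0.005,"y":0.01,"z":-0.0005,"ax":0,"ay":0,"az":0,"jaw":-1}]' && python3 chk.py &&
python3 -m handwheel '[{"x":-0.0005,"y":0.002,"z":0,"ax":0,"ay":0,"az":0,"jaw":-1},{"x":-0.001,"y":0.004,"z":0,"ax":0,"ay":0,"az":0,"jaw":-1},{"x":-0.0015,"y":0.006,"z":0,"ax":0,"ay":0,"az":0,"jaw":-1},{"x":-0.002,"y":0.008,"z":0,"ax":0,"ay":0,"az":0,"jaw":-1},{"x":-0.002,"y":0.009,"z":-0.0005,"ax":0,"ay":0,"az":0,"jaw":-1}]' && python3 chk.py &&
python3 -m handwheel '[{"x":0,"y":0.002,"z":0,"ax":0,"ay":0,"az":0,"jaw":-1},{"x":0,"y":0.004,"z":0,"ax":0,"ay":0,"az":0,"jaw":-1},{"x":-0.001,"y":0.006,"z":0,"ax":0,"ay":0,"az":0,"jaw":-1},{"x":-0.001,"y":0.008,"z":0,"ax":0,"ay":0,"az":0,"jaw":-1},{"x":-0.001,"y":0.01,"z":-0.0005,"ax":0,"ay":0,"az":0,"jaw":-1}]' && python3 chk.py &&
python3 -m handwheel '[{"x":0,"y":0.002,"z":0,"ax":0,"ay":0,"az":0,"jaw":-1},{"x":0,"y":0.004,"z":0,"ax":0,"ay":0,"az":0,"jaw":-1},{"x":0.001,"y":0.006,"z":0,"ax":0,"ay":0,"az":0,"jaw":-1},{"x":0.001,"y":0.008,"z":0,"ax":0,"ay":0,"az":0,"jaw":-1},{"x":0.001,"y":0.01,"z":-0.0005,"ax":0,"ay":0,"az":0,"jaw":-1}]' && python3 chk.py &&
python3 -m handwheel '[{"x":0,"y":0.002,"z":0,"ax":0,"ay":0,"az":0,"jaw":-1},{"x":0.001,"y":0.004,"z":0,"ax":0,"ay":0,"az":0,"jaw":-1},{"x":0.001,"y":0.006,"z":0,"ax":0,"ay":0,"az":0,"jaw":-1},{"x":0.002,"y":0.008,"z":0,"ax":0,"ay":0,"az":0,"jaw":-1},{"x":0.002,"y":0.01,"z":-0.0005,"ax":0,"ay":0,"az":0,"jaw":-1}]' && python3 chk.py
```

```text
clock: 10.87
tcp_pos: [0.552, -0.2372, 0.0604]
eef_rot: [0.43, 0.561, -0.43, 0.561]
contact_force: [1.3, -2.8, 0.8]
grip_width: -0.0
CHK ang -160.5 r 28.3 F 3.2
clock: 11.28
tcp_pos: [0.5511, -0.2326, 0.0602]
eef_rot: [0.43, 0.561, -0.43, 0.561]
contact_force: [0.4, -1.9, 0.6]
grip_width: 0.0004
CHK ang -170.1 r 28.0 F 2.0
clock: 11.7
tcp_pos: [0.5507, -0.2277, 0.06]
eef_rot: [0.43, 0.561, -0.43, 0.561]
contact_force: [-0.6, -1.7, 0.4]
grip_width: -0.0002
CHK ang 179.8 r 28.0 F 1.9
clock: 12.12
tcp_pos: [0.5513, -0.2228, 0.0598]
eef_rot: [0.43, 0.561, -0.43, 0.561]
contact_force: [0.5, -2.1, 0.4]
grip_width: 0.0002
CHK ang 169.6 r 27.8 F 2.2
clock: 12.53
tcp_pos: [0.5524, -0.2178, 0.0595]
eef_rot: [0.43, 0.561, -0.43, 0.561]
contact_force: [0.5, -2.8, 0.5]
grip_width: -0.0003
CHK ang 159.1 r 28.2 F 2.9
```

```bash
python3 -m handwheel '[{"x":0.001,"y":0.002,"z":0,"ax":0,"ay":0,"az":0,"jaw":-1},{"x":0.002,"y":0.004,"z":0,"ax":0,"ay":0,"az":0,"jaw":-1},{"x":0.003,"y":0.006,"z":0,"ax":0,"ay":0,"az":0,"jaw":-1},{"x":0.004,"y":0.008,"z":0,"ax":0,"ay":0,"az":0,"jaw":-1},{"x":0.005,"y":0.009,"z":-0.0005,"ax":0,"ay":0,"az":0,"jaw":-1}]' && python3 chk.py &&
python3 -m handwheel '[{"x":0.001,"y":0.002,"z":0,"ax":0,"ay":0,"az":0,"jaw":-1},{"x":0.002,"y":0.004,"z":0,"ax":0,"ay":0,"az":0,"jaw":-1},{"x":0.004,"y":0.006,"z":0,"ax":0,"ay":0,"az":0,"jaw":-1},{"x":0.005,"y":0.008,"z":0,"ax":0,"ay":0,"az":0,"jaw":-1},{"x":0.006,"y":0.009,"z":-0.0005,"ax":0,"ay":0,"az":0,"jaw":-1}]' && python3 chk.py &&
python3 -m handwheel '[{"x":0.001,"y":0.002,"z":0,"ax":0,"ay":0,"az":0,"jaw":-1},{"x":0.003,"y":0.003,"z":0,"ax":0,"ay":0,"az":0,"jaw":-1},{"x":0.004,"y":0.005,"z":0,"ax":0,"ay":0,"az":0,"jaw":-1},{"x":0.006,"y":0.006,"z":0,"ax":0,"ay":0,"az":0,"jaw":-1},{"x":0.007,"y":0.007,"z":-0.0005,"ax":0,"ay":0,"az":0,"jaw":-1}]' && python3 chk.py &&
python3 -m handwheel '[{"x":0.002,"y":0.001,"z":0,"ax":0,"ay":0,"az":0,"jaw":-1},{"x":0.003,"y":0.003,"z":0,"ax":0,"ay":0,"az":0,"jaw":-1},{"x":0.005,"y":0.004,"z":0,"ax":0,"ay":0,"az":0,"jaw":-1},{"x":0.006,"y":0.005,"z":0,"ax":0,"ay":0,"az":0,"jaw":-1},{"x":0.008,"y":0.006,"z":-0.0005,"ax":0,"ay":0,"az":0,"jaw":-1}]' && python3 chk.py &&
python3 -m handwheel '[{"x":0.002,"y":0.001,"z":0,"ax":0,"ay":0,"az":0,"jaw":-1},{"x":0.004,"y":0.002,"z":0,"ax":0,"ay":0,"az":0,"jaw":-1},{"x":0.005,"y":0.003,"z":0,"ax":0,"ay":0,"az":0,"jaw":-1},{"x":0.007,"y":0.004,"z":0,"ax":0,"ay":0,"az":0,"jaw":-1},{"x":0.009,"y":0.004,"z":-0.0005,"ax":0,"ay":0,"az":0,"jaw":-1}]' && python3 chk.py &&
python3 -m handwheel '[{"x":0.002,"y":0.001,"z":0,"ax":0,"ay":0,"az":0,"jaw":-1},{"x":0.004,"y":0.002,"z":0,"ax":0,"ay":0,"az":0,"jaw":-1},{"x":0.006,"y":0.002,"z":0,"ax":0,"ay":0,"az":0,"jaw":-1},{"x":0.008,"y":0.003,"z":0,"ax":0,"ay":0,"az":0,"jaw":-1},{"x":0.01,"y":0.003,"z":-0.0005,"ax":0,"ay":0,"az":0,"jaw":-1}]' && python3 chk.py
```

```text
clock: 12.95
tcp_pos: [0.5548, -0.2131, 0.0593]
eef_rot: [0.43, 0.561, -0.43, 0.561]
contact_force: [-0.5, -2.2, 0.3]
grip_width: 0.0
CHK ang 148.5 r 28.0 F 2.3
clock: 13.37
tcp_pos: [0.5579, -0.2086, 0.059]
eef_rot: [0.43, 0.561, -0.43, 0.561]
contact_force: [-1.9, -1.9, 0.8]
grip_width: -0.0001
CHK ang 137.4 r 28.3 F 2.8
clock: 13.78
tcp_pos: [0.5613, -0.2054, 0.0588]
eef_rot: [0.43, 0.561, -0.43, 0.561]
contact_force: [-2.2, -1.8, 0.6]
grip_width: 0.0002
CHK ang 127.8 r 28.4 F 2.9
clock: 14.2
tcp_pos: [0.5653, -0.2022, 0.0585]
eef_rot: [0.43, 0.561, -0.43, 0.561]
contact_force: [-2.2, -2.4, 1.2]
grip_width: -0.0
CHK ang 117.6 r 28.9 F 3.5
clock: 14.62
tcp_pos: [0.5699, -0.2002, 0.0583]
eef_rot: [0.43, 0.561, -0.43, 0.561]
contact_force: [-2.7, -0.9, -0.6]
grip_width: -0.0001
CHK ang 107.7 r 29.0 F 2.9
clock: 15.03
tcp_pos: [0.5747, -0.1988, 0.058]
eef_rot: [0.43, 0.561, -0.43, 0.561]
contact_force: [-1.6, -0.9, 0.7]
grip_width: -0.0003
CHK ang 97.8 r 29.3 F 1.9
```

```bash
python3 -m handwheel '[{"x":0.002,"y":0,"z":0,"ax":0,"ay":0,"az":0,"jaw":-1},{"x":0.004,"y":0,"z":0,"ax":0,"ay":0,"az":0,"jaw":-1},{"x":0.006,"y":0,"z":0,"ax":0,"ay":0,"az":0,"jaw":-1},{"x":0.008,"y":0,"z":0,"ax":0,"ay":0,"az":0,"jaw":-1},{"x":0.01,"y":0,"z":-0.0005,"ax":0,"ay":0,"az":0,"jaw":-1}]' && python3 chk.py &&
python3 -m handwheel '[{"x":0.002,"y":0,"z":0,"ax":0,"ay":0,"az":0,"jaw":-1},{"x":0.004,"y":0,"z":0,"ax":0,"ay":0,"az":0,"jaw":-1},{"x":0.006,"y":0,"z":0,"ax":0,"ay":0,"az":0,"jaw":-1},{"x":0.008,"y":0,"z":0,"ax":0,"ay":0,"az":0,"jaw":-1},{"x":0.01,"y":-0.001,"z":-0.0005,"ax":0,"ay":0,"az":0,"jaw":-1}]' && python3 chk.py &&
python3 -m handwheel '[{"x":0.002,"y":0,"z":0,"ax":0,"ay":0,"az":0,"jaw":-1},{"x":0.004,"y":-0.001,"z":0,"ax":0,"ay":0,"az":0,"jaw":-1},{"x":0.006,"y":-0.001,"z":0,"ax":0,"ay":0,"az":0,"jaw":-1},{"x":0.008,"y":-0.002,"z":0,"ax":0,"ay":0,"az":0,"jaw":-1},{"x":0.01,"y":-0.003,"z":-0.0005,"ax":0,"ay":0,"az":0,"jaw":-1}]' && python3 chk.py &&
python3 -m handwheel '[{"x":0.002,"y":-0.001,"z":0,"ax":0,"ay":0,"az":0,"jaw":-1},{"x":0.004,"y":-0.002,"z":0,"ax":0,"ay":0,"az":0,"jaw":-1},{"x":0.006,"y":-0.002,"z":0,"ax":0,"ay":0,"az":0,"jaw":-1},{"x":0.007,"y":-0.003,"z":0,"ax":0,"ay":0,"az":0,"jaw":-1},{"x":0.009,"y":-0.004,"z":-0.0005,"ax":0,"ay":0,"az":0,"jaw":-1}]' && python3 chk.py &&
python3 -m handwheel '[{"x":0.002,"y":-0.001,"z":0,"ax":0,"ay":0,"az":0,"jaw":-1},{"x":0.003,"y":-0.002,"z":0,"ax":0,"ay":0,"az":0,"jaw":-1},{"x":0.005,"y":-0.004,"z":0,"ax":0,"ay":0,"az":0,"jaw":-1},{"x":0.006,"y":-0.005,"z":0,"ax":0,"ay":0,"az":0,"jaw":-1},{"x":0.008,"y":-0.006,"z":-0.0005,"ax":0,"ay":0,"az":0,"jaw":-1}]' && python3 chk.py
```

```text
clock: 15.45
tcp_pos: [0.5799, -0.1987, 0.0577]
eef_rot: [0.43, 0.561, -0.43, 0.561]
contact_force: [-3.2, -1.1, 0.2]
grip_width: -0.0002
CHK ang 87.6 r 29.1 F 3.4
clock: 15.87
tcp_pos: [0.585, -0.1992, 0.0575]
eef_rot: [0.43, 0.561, -0.43, 0.561]
contact_force: [-2.5, 0.5, 0.5]
grip_width: -0.0002
CHK ang 77.6 r 29.3 F 2.6
clock: 16.28
tcp_pos: [0.59, -0.2009, 0.0573]
eef_rot: [0.43, 0.561, -0.43, 0.561]
contact_force: [-2.0, 1.8, 0.5]
grip_width: 0.0001
CHK ang 67.2 r 29.2 F 2.8
clock: 16.7
tcp_pos: [0.5944, -0.2028, 0.057]
eef_rot: [0.43, 0.561, -0.43, 0.561]
contact_force: [-2.1, 0.6, 1.0]
grip_width: -0.0001
CHK ang 57.8 r 29.5 F 2.4
clock: 17.12
tcp_pos: [0.5984, -0.2059, 0.0568]
eef_rot: [0.43, 0.561, -0.43, 0.561]
contact_force: [-1.8, 1.6, 0.3]
grip_width: -0.0
CHK ang 48.0 r 29.4 F 2.4
```

```bash
python3 -m handwheel '[{"x":0.001,"y":-0.001,"z":0,"ax":0,"ay":0,"az":0,"jaw":-1},{"x":0.002,"y":-0.002,"z":0,"ax":0,"ay":0,"az":0,"jaw":-1},{"x":0.003,"y":-0.003,"z":0,"ax":0,"ay":0,"az":0,"jaw":-1},{"x":0.004,"y":-0.004,"z":0,"ax":0,"ay":0,"az":0,"jaw":-1},{"x":0.004,"y":-0.004,"z":0,"ax":0,"ay":0,"az":0,"jaw":-1}]' && python3 chk.py &&
python3 -m handwheel '[{"x":0.001,"y":-0.001,"z":0,"ax":0,"ay":0,"az":0,"jaw":-1},{"x":0.001,"y":-0.002,"z":0,"ax":0,"ay":0,"az":0,"jaw":-1},{"x":0.002,"y":-0.003,"z":0,"ax":0,"ay":0,"az":0,"jaw":-1},{"x":0.003,"y":-0.004,"z":0,"ax":0,"ay":0,"az":0,"jaw":-1},{"x":0.003,"y":-0.004,"z":0,"ax":0,"ay":0,"az":0,"jaw":-1}]' && python3 chk.py &&
python3 -m handwheel '[{"x":0.001,"y":-0.001,"z":0,"ax":0,"ay":0,"az":0,"jaw":-1},{"x":0.001,"y":-0.002,"z":0,"ax":0,"ay":0,"az":0,"jaw":-1},{"x":0.002,"y":-0.003,"z":0,"ax":0,"ay":0,"az":0,"jaw":-1},{"x":0.003,"y":-0.004,"z":0,"ax":0,"ay":0,"az":0,"jaw":-1},{"x":0.003,"y":-0.004,"z":0,"ax":0,"ay":0,"az":0,"jaw":-1}]' && python3 chk.py &&
python3 -m handwheel '[{"x":0.001,"y":-0.001,"z":0,"ax":0,"ay":0,"az":0,"jaw":-1},{"x":0.001,"y":-0.002,"z":0,"ax":0,"ay":0,"az":0,"jaw":-1},{"x":0.002,"y":-0.003,"z":0,"ax":0,"ay":0,"az":0,"jaw":-1},{"x":0.002,"y":-0.004,"z":0,"ax":0,"ay":0,"az":0,"jaw":-1},{"x":0.002,"y":-0.004,"z":0,"ax":0,"ay":0,"az":0,"jaw":-1}]' && python3 chk.py
```

```text
clock: 17.53
tcp_pos: [0.6003, -0.2079, 0.0567]
eef_rot: [0.43, 0.561, -0.43, 0.561]
contact_force: [-2.5, 2.0, 0.4]
grip_width: -0.0001
CHK ang 42.7 r 29.4 F 3.2
clock: 17.95
tcp_pos: [0.6021, -0.21, 0.0568]
eef_rot: [0.43, 0.561, -0.43, 0.561]
contact_force: [-1.5, 1.1, -0.2]
grip_width: -0.0001
CHK ang 37.3 r 29.4 F 1.8
clock: 18.37
tcp_pos: [0.6037, -0.212, 0.0568]
eef_rot: [0.43, 0.561, -0.43, 0.561]
contact_force: [-0.4, 2.0, -0.5]
grip_width: -0.0
CHK ang 32.2 r 29.6 F 2.1
clock: 18.78
tcp_pos: [0.6045, -0.214, 0.0568]
eef_rot: [0.43, 0.561, -0.43, 0.561]
contact_force: [-1.7, 2.7, -1.1]
grip_width: -0.0003
CHK ang 28.1 r 29.3 F 3.4
```

```bash
python3 -m handwheel '[{"x":0.0005,"y":-0.001,"z":0,"ax":0,"ay":0,"az":0,"jaw":-1},{"x":0.001,"y":-0.002,"z":0,"ax":0,"ay":0,"az":0,"jaw":-1},{"x":0.0015,"y":-0.003,"z":0,"ax":0,"ay":0,"az":0,"jaw":-1},{"x":0.002,"y":-0.004,"z":0,"ax":0,"ay":0,"az":0,"jaw":-1},{"x":0.002,"y":-0.004,"z":0,"ax":0,"ay":0,"az":0,"jaw":-1}]' && python3 chk.py &&
python3 -m handwheel '[{"x":0.0005,"y":-0.001,"z":0,"ax":0,"ay":0,"az":0,"jaw":-1},{"x":0.001,"y":-0.002,"z":0,"ax":0,"ay":0,"az":0,"jaw":-1},{"x":0.0015,"y":-0.003,"z":0,"ax":0,"ay":0,"az":0,"jaw":-1},{"x":0.0015,"y":-0.004,"z":0,"ax":0,"ay":0,"az":0,"jaw":-1},{"x":0.0015,"y":-0.004,"z":0,"ax":0,"ay":0,"az":0,"jaw":-1}]' && python3 chk.py &&
python3 -m handwheel '[{"x":0.0005,"y":-0.001,"z":0,"ax":0,"ay":0,"az":0,"jaw":-1},{"x":0.0005,"y":-0.002,"z":0,"ax":0,"ay":0,"az":0,"jaw":-1},{"x":0.001,"y":-0.003,"z":0,"ax":0,"ay":0,"az":0,"jaw":-1},{"x":0.001,"y":-0.004,"z":0,"ax":0,"ay":0,"az":0,"jaw":-1},{"x":0.001,"y":-0.004,"z":0,"ax":0,"ay":0,"az":0,"jaw":-1}]' && python3 chk.py &&
python3 -m handwheel '[{"x":0.0005,"y":-0.001,"z":0,"ax":0,"ay":0,"az":0,"jaw":-1},{"x":0.0005,"y":-0.002,"z":0,"ax":0,"ay":0,"az":0,"jaw":-1},{"x":0.001,"y":-0.003,"z":0,"ax":0,"ay":0,"az":0,"jaw":-1},{"x":0.001,"y":-0.004,"z":0,"ax":0,"ay":0,"az":0,"jaw":-1},{"x":0.001,"y":-0.004,"z":0,"ax":0,"ay":0,"az":0,"jaw":-1}]' && python3 chk.py
```

```text
clock: 19.2
tcp_pos: [0.6055, -0.216, 0.0568]
eef_rot: [0.43, 0.561, -0.43, 0.561]
contact_force: [-0.6, 1.8, -0.1]
grip_width: 0.0001
CHK ang 23.7 r 29.3 F 1.9
clock: 19.62
tcp_pos: [0.6058, -0.2172, 0.0567]
eef_rot: [0.43, 0.562, -0.43, 0.561]
contact_force: [-1.7, 4.4, 0.1]
grip_width: -0.0
CHK ang 21.4 r 29.1 F 4.8
clock: 20.03
tcp_pos: [0.6057, -0.2178, 0.0565]
eef_rot: [0.431, 0.562, -0.43, 0.56]
contact_force: [-2.0, 8.2, 1.9]
grip_width: -0.0005
CHK ang 20.4 r 28.8 F 8.7
```

Force climbs to 8.7 N while the finger stands still at 21°, which looks like the hard stop. I'll back off counter-clockwise, rise and look.

```bash
python3 -m handwheel '[{"x":-0.002,"y":0.006,"z":0,"ax":0,"ay":0,"az":0,"jaw":-1},{"x":-0.004,"y":0.012,"z":0,"ax":0,"ay":0,"az":0,"jaw":-1},{"x":-0.006,"y":0.02,"z":0,"ax":0,"ay":0,"az":0,"jaw":-1},{"x":-0.008,"y":0.026,"z":0.01,"ax":0,"ay":0,"az":0,"jaw":-1},{"x":-0.008,"y":0.028,"z":0.03,"ax":0,"ay":0,"az":0,"jaw":-1}]'
python3 -m handwheel '[{"x":0,"y":0,"z":0.04,"ax":0,"ay":0,"az":0,"jaw":-1},{"x":0,"y":0,"z":0.08,"ax":0,"ay":0,"az":0,"jaw":-1},{"x":0,"y":0,"z":0.12,"ax":0,"ay":0,"az":0,"jaw":-1},{"x":-0.03,"y":-0.01,"z":0.14,"ax":0,"ay":0,"az":0,"jaw":-1},{"x":-0.06,"y":-0.03,"z":0.14,"ax":0,"ay":0,"az":0,"jaw":-1}]'
python3 -m handwheel '[{"x":-0.04,"y":-0.02,"z":0,"ax":0,"ay":0,"az":0,"jaw":-1},{"x":-0.08,"y":-0.04,"z":0,"ax":0,"ay":0,"az":0,"jaw":-1},{"x":-0.11,"y":-0.06,"z":0,"ax":0,"ay":0,"az":0,"jaw":-1},{"x":-0.12,"y":-0.07,"z":0,"ax":0,"ay":0,"az":0,"jaw":-1},{"x":-0.12,"y":-0.07,"z":0,"ax":0,"ay":0,"az":0,"jaw":-1}]'
python3 -m handwheel '[{"x":0,"y":0,"z":0,"ax":0,"ay":0,"az":0,"jaw":-1},{"x":0,"y":0,"z":0,"ax":0,"ay":0,"az":0,"jaw":-1},{"x":0,"y":0,"z":0,"ax":0,"ay":0,"az":0,"jaw":-1},{"x":0,"y":0,"z":0,"ax":0,"ay":0,"az":0,"jaw":-1},{"x":0,"y":0,"z":0,"ax":0,"ay":0,"az":0,"jaw":-1}]'
python3 - <<'E'
from h import *
c=cap('wrist');np.savez('w7.npz',E=c['E'],k=[c['fx'],c['fy'],c['cx'],c['cy']])
p=proj(c,[.579,-.228,.084]);r,k=int(max(p[0]-75,0)),int(p[1]-80);print(p,r,k)
cv2.imwrite('pics/w7.png',np.clip(1.7*cv2.resize(c['pixels'][r:r+150,k:k+160,::-1],None,fx=4,fy=4,interpolation=cv2.INTER_CUBIC).astype(float),0,255).astype('uint8'))
E
```

```text
clock: 20.45
tcp_pos: [0.6017, -0.2054, 0.0713]
eef_rot: [0.43, 0.562, -0.43, 0.561]
contact_force: [-0.5, 0.6, -0.4]
grip_width: 0.0003
clock: 20.87
tcp_pos: [0.5753, -0.2215, 0.146]
eef_rot: [0.43, 0.559, -0.429, 0.564]
contact_force: [-0.5, -0.7, 0.1]
grip_width: 0.0
clock: 21.28
tcp_pos: [0.5121, -0.2572, 0.1428]
eef_rot: [0.431, 0.56, -0.431, 0.561]
contact_force: [-0.5, -0.6, 0.1]
grip_width: 0.0001
clock: 21.7
tcp_pos: [0.5131, -0.2555, 0.1417]
eef_rot: [0.43, 0.561, -0.43, 0.561]
contact_force: [-0.1, -0.1, 0.1]
grip_width: 0.0003
[110.2624706  303.30547039] 35 223
```

View pics/w7.png

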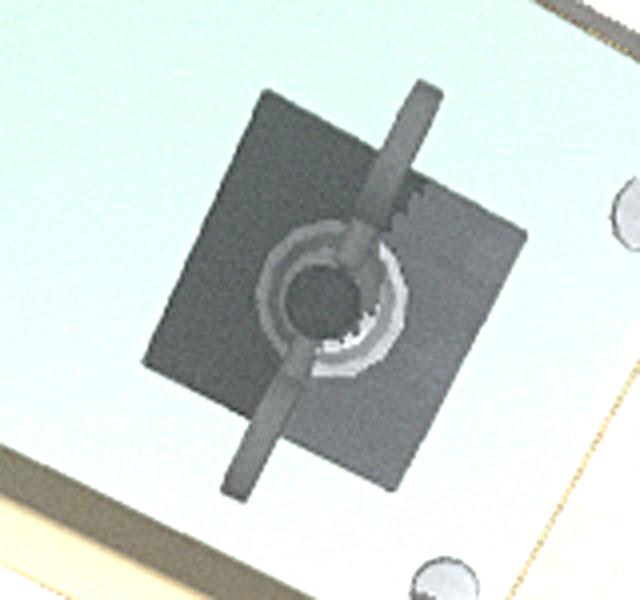

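```bash
python3 -m handwheel '[{"x":-0.02,"y":-0.04,"z":0.04,"ax":0,"ay":0,"az":0,"jaw":-1},{"x":-0.04,"y":-0.08,"z":0.08,"ax":0,"ay":0,"az":0,"jaw":-1},{"x":-0.06,"y":-0.12,"z":0.12,"ax":0,"ay":0,"az":0,"jaw":-1},{"x":-0.08,"y":-0.16,"z":0.15,"ax":0,"ay":0,"az":0,"jaw":-1},{"x":-0.08,"y":-0.16,"z":0.15,"ax":0,"ay":0,"az":0,"jaw":-1}]'
python3 -m handwheel '[{"x":0,"y":0,"z":0,"ax":0,"ay":0,"az":0,"jaw":-1},{"x":0,"y":0,"z":0,"ax":0,"ay":0,"az":0,"jaw":-1},{"x":0,"y":0,"z":0,"ax":0,"ay":0,"az":0,"jaw":-1},{"x":0,"y":0,"z":0,"ax":0,"ay":0,"az":0,"jaw":-1},{"x":0,"y":0,"z":0,"ax":0,"ay":0,"az":0,"jaw":-1}]'
python3 - <<'E'
from h import *
np.set_printoptions(precision=4,suppress=True)
n=np.load('w7.npz');c=dict(E=n['E'],fx=n['k'][0],fy=n['k'][1],cx=n['k'][2],cy=n['k'][3])
f=lambda u,v,z:ray(c,(35+v/4,223+u/4),z)[:2]
ang=lambda d:np.degrees(np.arctan2(d[1],d[0]))
for z in(.053,.06):
    d=f(430,85,z)-f(233,498,z);print(z,'span',np.linalg.norm(d),'wing',ang(d))
print('plate',ang(f(265,90,.037)-f(145,362,.037)),ang(f(526,235,.037)-f(394,490,.037)))
a=cv2.imread('pics/scene0.png');s=cap('scene')
b=s['pixels'][:,:,::-1]
for l in('mug_a','candle_jar','gift_box','tin'):print(l,[(np.round(d['centre']),round(d['p'],2)) for d in ctrl.spot_in('scene',l)])
cv2.imwrite('pics/fin.png',b);cv2.imwrite('pics/fd.png',cv2.absdiff(a,np.ascontiguousarray(b)))
E
```

```text
clock: 22.17
tcp_pos: [0.4732, -0.3407, 0.2203]
eef_rot: [0.43, 0.558, -0.432, 0.563]
contact_force: [1.3, -0.9, 0.5]
grip_width: -0.0002
clock: 22.58
tcp_pos: [0.4726, -0.3348, 0.2159]
eef_rot: [0.43, 0.562, -0.43, 0.561]
contact_force: [0.4, 0.2, -0.1]
grip_width: 0.0001
0.053 span 0.07659349699431953 wing -11.762025137904093
0.06 span 0.07426510603178489 wing -11.762025137904104
plate -11.636275284869814 -12.016323700049753
mug_a [(array([171., 414.]), 0.97), (array([223., 277.]), 0.85)]
candle_jar [(array([297., 293.]), 0.68)]
gift_box [(array([239., 151.]), 0.66)]
tin [(array([287., 361.]), 0.9)]
```

View pics/fin.png

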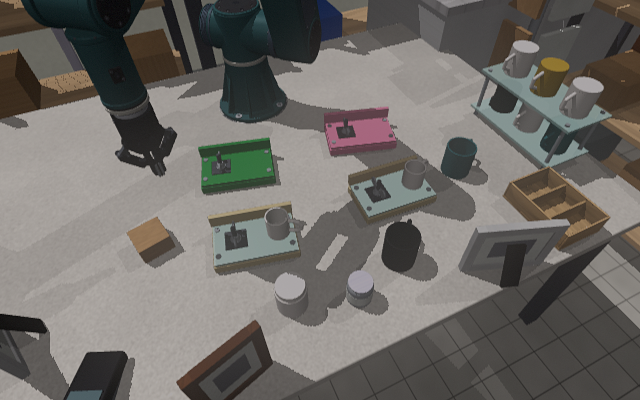

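The wing is now parallel to the step (-11.8° against -12°), and its 76.6 mm span fits the home height. The goods stand where they were and the robot is clear.

```bash
python3 -c "
from plant import ctrl
print(ctrl.job_done())"
```

```text
the job is handed in; nothing more can be done
None
```

I turned the loose nut (right-hand step) clockwise by about one full turn with shut fingertips, in one continuous sweep of short pushes, until it reached its stop. The job is handed in, at about 23 s on the robot's clock.

- **Nut home:** At the stop the fingertip held at the same angle while the force rose from about 2–3 N to 8.7 N. That is well under the 38 N limit. The last close picture has the wings parallel to the step, -11.8° against -12°. The wing span measured 76.6 mm when taken at home height, against the true 76 mm, so the nut is down.
- **Everything else:** In the last scene picture the other nut and all the goods stand where they were. The detected goods are within about 5 pixels of their first positions, mostly 1 pixel. The black and teal mugs and the tight nut I only compared by eye.
- **Robot:** It finished clear, with the fingertips about 0.22 m above the counter and near-zero contact force.
- **Checks that disagreed:** The first height estimate was rough, 8 mm against the 10 mm that a full turn implies. It came from a picture taken before the arm had settled. The later measurements fit a full turn.

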